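# Tip the tea carton into the wrapping tray

### The job

Tip the tall tea carton over by pushing it high up with the fingertips, so that it falls flat between the two side rails of the gift-wrapping tray with its top end towards the end stop. Then push it along the tray floor until its top end sits square against the end stop, and move clear. Only push: do not grip or lift the carton, and leave the other things where they stand.

Things in the scene. Friction and masses are not known exactly. Their poses are not given: they have to be found in the camera images.
- wrap_tray: Wooden gift-wrapping tray, fixed, 300 mm long (x) by 148 wide (y). Origin: centre of the underside. Floor top at z = 6 mm. End stop across the +x end: inner face at x = +138, top at z = 26. Side rails from x = -5 to the stop: inner faces at y = +60 and -60, 14 wide, tops at z = 20. The -x end is open: bare floor from x = -150 to -5, where the carton stands.
- end_stop (a point): Middle of the end stop's inner face, at the tray's (138, 0, 16) mm; axes as the tray's.
- tea_carton: Tall tea carton, 34 mm (x) by 70 (y) by 155 high (z), a box of 0.06 to 0.13 kg. Origin: centre of its foot end. Starts upright on the bare floor at the tray's open end, a broad face towards the end stop, its +x roughly along the tray's +x. Tipped over its front foot edge it reaches 155 mm from there and lies about 25 to 60 mm short of the stop.
- carton_center (a point): Centre of the tea carton (half-way up, 77.5 mm from the foot end); axes as the carton's.
- carton_top (a point): Centre of the tea carton's top end face (155 mm from the foot end); axes as the carton's.
- stamp: Bystander: wooden rubber stamp with turned handle, 30 x 40 x 69 mm high, standing beside the tray on its +y side. Origin: centre of its underside.
- spool: Bystander: wooden spool of twine, 56 mm across, 52 mm high, standing beside the tray on its +y side. Origin: centre of its underside.
- jar: Bystander: small glass jar with a steel lid, 57 x 49 x 70 mm high, standing beside the tray on its +y side near the end stop. Origin: centre of its underside.
- bell: Bystander: counter bell, 85 mm across, 59 mm high, to the right of the tray. Origin: centre of its underside. Behind the bell and the pot a clip stand, upright prints and a calendar up to about 0.35 m tall stand fixed along the right-hand back of the counter: carry the arm over or in front of them.
- pot: Bystander: small round pot, 63 mm across, 34 mm high, to the right of the bell. Origin: centre of its underside.

How it is judged:
On the way:
1. the carton has been tipped over and lies flat on its broad face on the tray floor, between the side rails, top end towards the end stop (angle between tea_carton's own z axis and vertical between 1.49 and 1.65 rad and z of carton_center in the frame of wrap_tray between 0.018 and 0.027 m and y of carton_top in the frame of wrap_tray between -0.03 and 0.03 m and y of carton_center in the frame of wrap_tray between -0.03 and 0.03 m and x of carton_top in the frame of wrap_tray above 0.05 m and angle between the z axis of tea_carton and the x axis of wrap_tray, either way round below 0.25 rad and linear speed of tea_carton below 0.03 m/s), for 0.2 s.
At the end, for the whole second after the job is handed in: The carton lies flat on its broad face on the tray floor between the side rails, its top end against the end stop (the centre of its top end within 6 mm of the stop's face), square to it within 0.08 rad, at rest and released; nothing else was disturbed (angle between tea_carton's own z axis and vertical between 1.49 and 1.65 rad and z of carton_center in the frame of wrap_tray between 0.018 and 0.027 m and y of carton_top in the frame of wrap_tray between -0.03 and 0.03 m and y of carton_center in the frame of wrap_tray between -0.03 and 0.03 m and x of carton_top in the frame of wrap_tray above 0.132 m and angle between the z axis of tea_carton and the x axis of wrap_tray, either way round below 0.08 rad and linear speed of tea_carton below 0.01 m/s); the robot touches nothing.
It fails at once if the carton was lifted off the tray (height (world z) of carton_center above 0.098 m or (angle between tea_carton's own z axis and vertical above 1.35 rad and height (world z) of carton_center above 0.052 m)).
It fails at once if another thing was pushed aside or knocked over (distance of any of stamp, spool, jar, bell, pot from where it was at the start of the episode above 0.02 m or angle between any of stamp, spool, jar, bell, pot's own z axis and vertical above 0.3 rad).
It also fails if it takes over 42 s, if anything falls off the work surface, if the arm or the gripper's body presses on something with over 40 N, if the wrist force passes 120 N, or if a joint passes its speed limit or range.

### The arm

A 7-joint arm with a two-finger parallel gripper is mounted at the origin on a cart in front of the work surface, level with it; the furniture and walls round the work are solid. World frame = base frame: x ahead of the robot, y to its left, z up, the work surface at z = 0. Lengths are in m, angles in rad, forces in N, time in s.
With the tool pointing down it reaches from about 0.425 to 1.025 m from the base axis. Payload 3.6 kg.
Tool frame: the origin (TCP) lies between the finger pads; the fingertips stand 25 mm ahead of it and the grasp point (between the pads) lies 6 mm ahead of it; z points along the fingers, y is the line along which they close (so a half turn about z gives the same grasp; the last joint's range is limited). The gripper opens to 85 mm and grips with 20 to 120 N. Pads are 22 mm wide; open, the fingers measure 114 mm over their backs; the gripper's body (76 mm by 85 mm) begins 54 mm behind the grasp point. The pads swing forward as they close: fully open they stand 13 mm farther back than shut.
Start: joints at [1.246, 0.591, 0.048, 1.609, -0.033, 0.943, -0.034], TCP at [0.166, -0.706, 0.224] pointing down, gripper open.
Joint ranges: [-2.69, 2.69], [-0.47, 2.24], [-1.27, 1.36], [0.19, 2.51], [-1.53, 4.68], [0.08, 2.07], [-3.09, 3.09]. Speed limits (rad/s): [2.57, 2.57, 3.14, 3.14, 3.14, 3.14, 3.14].

### API

Orientations are given as a unit quaternion [x, y, z, w].
In Python, from station import ctrl gives the robot as it stands.
- The arm moves only by the shell command python3 -m pendant 'ROWS' [OPENING]. ROWS is JSON, a list that holds one entry, the list of rows, each a list of 6 numbers: the shift along the tool's x, y, z normalised to -1 to 1, where 1 is 8 cm, then the turn, a rotation vector about the tool's x, y, z normalised to -1 to 1, where 1 is 120 degrees. In form: [[[x, y, z, ax, ay, az], ...]]. A call has 1 to 20 rows; each row is the pose to reach, as a shift and turn from the pose commanded when the call began, along the tool's axes at that moment; what a row does not reach only later rows make up. A row lasts 1/12 s, in which the tool goes at most 41.7 mm and 7.16 degrees, less where a joint would pass 70% of its speed; a pose out of reach is approached as far as the arm can. A call with a number of a shift or a turn outside -1 to 1 is refused whole. A call with a gripper value outside its range is refused whole. OPENING is the closure, from -1 (fully open) to 1 (shut), so that 0 is half open, set as the call begins (- or left out, the last holds). The fingers move at their own pace and stop on an object; the grip force is fixed at half the most. Time passes only in rows, so rows that repeat a pose let the fingers close. It gives the time, the measured TCP pose, the force, the opening and the grip force at its end, in the units of the state.
- ctrl.state(): the state, without advancing time (a new reading comes with each control period).
- ctrl.read_camera(name): name is "scene" or "top" or "wrist"; returns a dict with "img" (480x640x3 uint8, red, green, blue), "fovy" (degrees; the focal length in pixels is half the picture's height over the tangent of half this angle, whatever the lens; pixels are square), "cx", "cy" (the principal point, pixels), "D" ([k1, k2, p1, p2, k3] as OpenCV has them; the pictures are not rectified), "origin" and "attitude" of the camera in the world; the wrist camera has in their place "mount" (4x4, takes a point from camera to tool coordinates, whose origin is the TCP and whose axes are the flange's). Camera axes: x right, y up, looking along -z (the intrinsics and any distortion apply to the point x, -y, -z); pixel columns grow to the right and rows downward; lengths in m; the calibration is good to about 2 mm. A picture is of the moment at which its call begins: read the wrist's pose just before it. There is no depth.
- ctrl.sign_off(): hands the job in; it is judged then, once.
The state is a dict: "time": time; "qpos": joint angles; "qd": joint speeds; "joint_efforts": joint torques, N m; "tcp_pos": TCP position; "tcp_rot": TCP orientation; "wrist_force": force on the tool from outside, world axes, zero at the start; "torque": the same for the moment, N m; "opening": finger opening in m; "finger_force": force on a finger pad.
Only numpy, scipy, OpenCV 4.12 (cv2) and the standard library are available. Lean on these libraries where they do the work, as an engineer would, in place of code of your own. Each camera call takes 0.05 s, during which the arm holds its last target. There are 200 camera calls.

## Working session

There is one attempt and no reset: what is moved stays moved. The work goes in short steps, Python scripts to look and compute and a shell command to move; the robot and the scene stay as the last step left them, time stands still between calls to the robot, and variables do not carry over. Pictures are saved under pics/ and viewed, at most 10 in all, crops included, and the job is handed in when it is done.

```bash
ls; mkdir -p pics; python3 - <<'E'
from station import ctrl
import cv2
s=ctrl.state();print(s)
for n in("scene","top"):
    c=ctrl.read_camera(n);cv2.imwrite(f"pics/{n}0.png",c["img"][:,:,::-1]);c.pop("img");print(n,c)
E
```

```text
pics
{'time': 0.0, 'qpos': array([ 1.24650133,  0.59212778,  0.04829211,  1.60984993, -0.03327564,
        0.94268792, -0.03369306]), 'qd': array([-1.46443044e-05,  1.19942461e-03, -2.06870946e-03,  3.27002681e-05,
        8.92760653e-04, -1.21230250e-03,  1.37453156e-03]), 'joint_efforts': array([ 3.44883256e-04, -5.48687696e+01,  1.54683206e+00, -1.98125285e+01,
        9.41877253e-03,  8.85597488e-03,  2.31106782e-06]), 'tcp_pos': array([ 0.16565308, -0.7049442 ,  0.22312418]), 'tcp_rot': array([ 9.93342265e-01,  1.15194867e-01, -2.01837703e-04, -1.11632923e-03]), 'wrist_force': array([ 0.16986719,  0.24919297, -0.70345224]), 'torque': array([-0.03680103, -0.00996133, -0.05389575]), 'finger_force': 0.0, 'opening': 0.08543569999954848}
scene {'fovy': 51.667954410772566, 'cx': 318.7188771738271, 'cy': 235.52640095024717, 'D': array([-0.08867458,  0.        ,  0.        ,  0.        ,  0.        ]), 'origin': array([ 0.51152924, -0.60588407,  1.13103394]), 'attitude': array([ 0.29140906, -0.01828988, -0.05918438,  0.95459072])}
top {'fovy': 45.5680347864006, 'cx': 319.3655591185278, 'cy': 240.03872128696636, 'D': array([0.01959067, 0.        , 0.        , 0.        , 0.        ]), 'origin': array([0.33694333, 0.08045919, 1.26806403]), 'attitude': array([-0.07028581,  0.07493109,  0.72673175, -0.67919526])}
```

View pics/scene0.png

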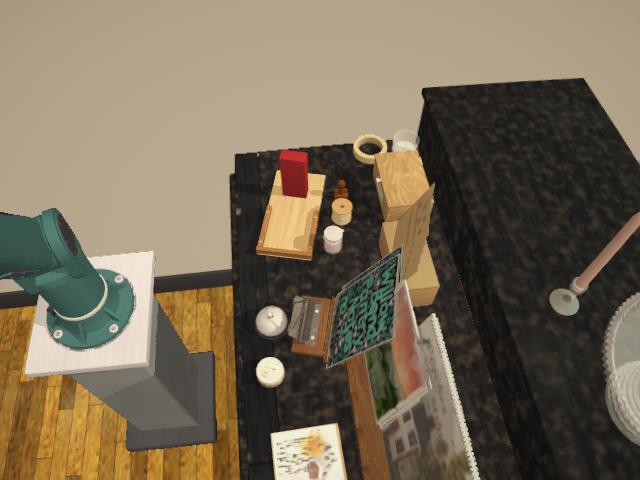

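View pics/top0.png

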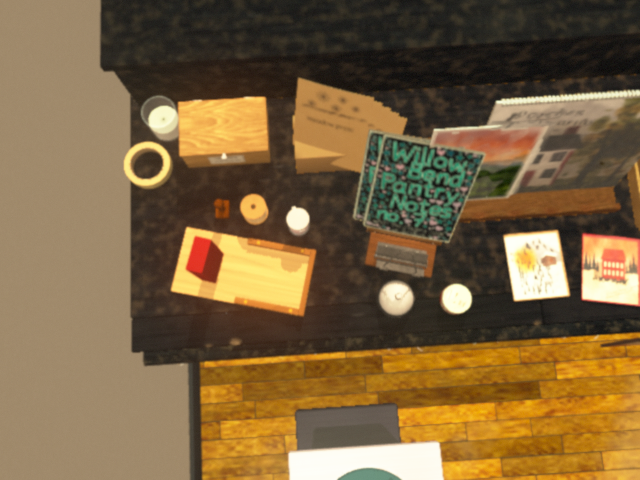

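The scene view shows the red carton at (293,174) on the tray's far end. In the top view the tray corners are near (187,228), (316,250), (303,314) and (171,292), with the carton at (204,259). The tray's +x runs along world -y.

```bash
cat > h.py <<'E'
import numpy as np, cv2
from station import ctrl
from scipy.spatial.transform import Rotation as R
def cam(n):
    s=ctrl.state();c=ctrl.read_camera(n)
    f=240/np.tan(np.radians(c["fovy"]/2));c["K"]=np.array([[f,0,c["cx"]],[0,f,c["cy"]],[0,0,1.]])
    if n=="wrist":
        T=np.eye(4);T[:3,:3]=R.from_quat(s["tcp_rot"]).as_matrix();T[:3,3]=s["tcp_pos"];T=T@c["mount"];c["o"],c["R"]=T[:3,3],T[:3,:3]
    else:
        a=np.asarray(c["attitude"]);c["o"]=np.array(c["origin"])
        c["R"]=R.from_quat(a).as_matrix()
    return c
def plane(c,uv,z):
    p=cv2.undistortPoints(np.array(uv,float).reshape(-1,1,2),c["K"],c["D"])[:,0]
    d=np.c_[p[:,0],-p[:,1],-np.ones(len(p))]@c["R"].T
    return c["o"]+d*((z-c["o"][2])/d[:,2])[:,None]
def project(c,P):
    q=(np.atleast_2d(P)-c["o"])@c["R"]*[1,-1,-1]
    return cv2.projectPoints(q.reshape(-1,1,3),np.zeros(3),np.zeros(3),c["K"],c["D"])[0][:,0]
def red(img):
    h=cv2.cvtColor(img,cv2.COLOR_RGB2HSV)
    return (((h[...,0]<6)|(h[...,0]>172))&(h[...,1]>170)&(h[...,2]>50)).astype(np.uint8)
E
python3 - <<'E'
from h import *
for n,(x0,y0,x1,y1) in dict(top=(150,210,340,330),scene=(240,140,345,270)).items():
    c=cam(n);im=c["img"];h=cv2.cvtColor(im,cv2.COLOR_RGB2HSV)
    r=red(im);w=((h[...,0]>8)&(h[...,0]<30)&(h[...,1]>60)&(h[...,2]>90)).astype(np.uint8)|r
    for nm,m in(("tray",w),("red",r)):
        k=np.zeros_like(m);k[y0:y1,x0:x1]=m[y0:y1,x0:x1]
        cs=max(cv2.findContours(k,0,2)[0],key=cv2.contourArea)
        hu=cv2.convexHull(cs);ap=cv2.approxPolyDP(hu,3,True)[:,0]
        print(n,nm,cv2.contourArea(cs),ap.tolist())
        for z in((0.006,0.026) if nm=="tray" else (0.006,0.161)):print(z,plane(c,ap,z)[:,:2].round(3).tolist())
    cr=im[y0:y1,x0:x1];cv2.imwrite(f"pics/{n}1.png",cv2.resize(cr[:,:,::-1],None,fx=4,fy=4,interpolation=2))
E
```

```text
top tray 9283.0 [[185, 227], [284, 238], [315, 249], [312, 304], [299, 316], [170, 291]]
0.006 [[0.651, 0.365], [0.61, 0.142], [0.58, 0.074], [0.457, 0.089], [0.433, 0.119], [0.507, 0.401]]
0.026 [[0.646, 0.36], [0.606, 0.142], [0.576, 0.074], [0.455, 0.089], [0.431, 0.119], [0.505, 0.396]]
top red 669.5 [[196, 237], [209, 240], [213, 246], [209, 279], [187, 268]]
0.006 [[0.626, 0.34], [0.617, 0.311], [0.602, 0.303], [0.528, 0.314], [0.556, 0.362]]
0.161 [[0.59, 0.309], [0.582, 0.283], [0.57, 0.276], [0.505, 0.285], [0.529, 0.328]]
scene tray 5053.5 [[344, 143], [311, 259], [258, 254], [240, 153]]
0.006 [[0.728, 0.484], [0.576, 0.074], [0.437, 0.107], [0.402, 0.482]]
0.026 [[0.724, 0.464], [0.575, 0.062], [0.439, 0.094], [0.404, 0.462]]
scene red 1122.0 [[282, 150], [307, 153], [305, 197], [283, 193], [279, 161]]
0.006 [[0.532, 0.478], [0.608, 0.455], [0.583, 0.284], [0.521, 0.306], [0.519, 0.433]]
0.161 [[0.529, 0.328], [0.594, 0.309], [0.573, 0.161], [0.52, 0.181], [0.518, 0.29]]
```

View pics/top1.png

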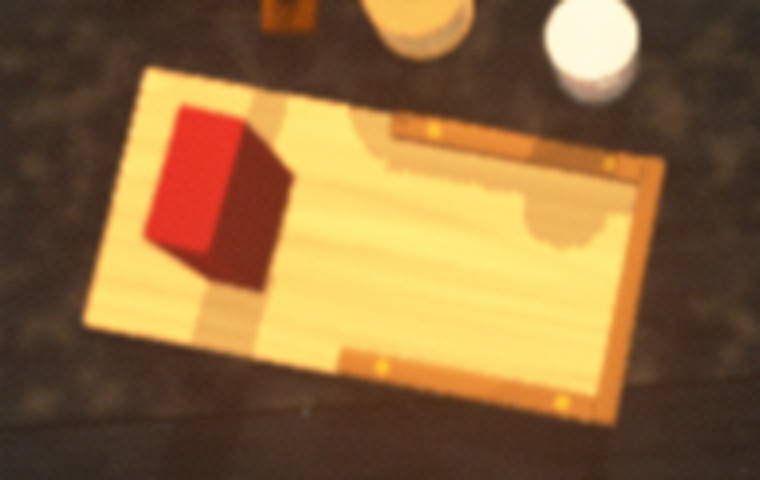

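View pics/scene1.png

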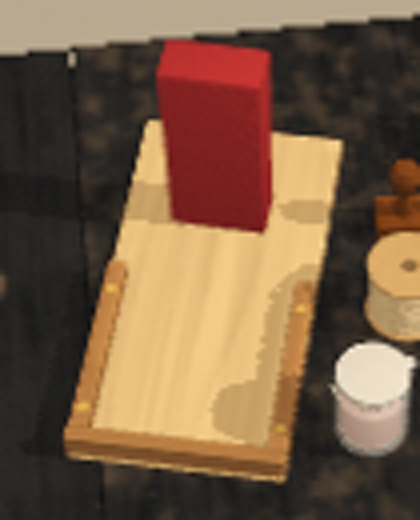

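The crops show the carton's top-face corners at (181,105), (246,122), (209,254) and (145,236) in the top crop, and its front foot corners at (264,292) and (293,178). The tray's corners are at (148,68), (664,158), (613,424) and (84,324).

```bash
python3 - <<'E'
from h import *
c=cam("top");f=lambda L,z:plane(c,np.array(L)/4+[149.6,209.6],z)
L=f([(148,68),(84,324)],.006);Rr=f([(664,158),(613,424)],.026)
print("tray",L[:,:2],Rr[:,:2],np.linalg.norm(L[0]-L[1]),np.linalg.norm(Rr[0]-Rr[1]))
a=L.mean(0);b=Rr.mean(0);x=(b-a)[:2];print("len",np.linalg.norm(x));cen=(a+b)[:2]/2
yv=((L[0]-L[1])+(Rr[0]-Rr[1]))[:2];t1=np.arctan2(x[1],x[0]);t2=np.arctan2(yv[1],yv[0])-np.pi/2
t=(t1+(t2))/2;print("yaw",t1,t2,"cen",cen)
t=t1;M=np.array([[np.cos(t),-np.sin(t)],[np.sin(t),np.cos(t)]])
T=f([(181,105),(246,122),(209,254),(145,236)],.161)[:,:2];F=f([(264,292),(293,178)],.006)[:,:2]
print("carton top world",T.mean(0),T,"\nin tray",(T.mean(0)-cen)@M,((T-cen)@M).round(4).tolist())
print("foot front in tray",((F-cen)@M).round(4).tolist(), np.arctan2(*(F[0]-F[1])[::-1])+np.pi/2)
for n,uv,z in(("jar",(590,38),.07),("spool",(420,5),.052),("stamp",(290,0),.069)):
    print(n,((f([uv],z)[:,:2]-cen)@M).round(3))
s=cam("scene");g=lambda L,z:plane(s,np.array(L)/4+[239.6,139.6],z)[:,:2]
print("scene foot",((g([(172,219),(265,231)],.006)-cen)@M).round(4).tolist(),"top",((g([(165,41),(272,52),(268,88),(160,77)],.161)-cen)@M).round(4).tolist())
print("scene tray",((g([(147,121),(343,141)],.006)-cen)@M).round(4).tolist(),((g([(67,431),(288,452)],.026)-cen)@M).round(4).tolist())
E
```

```text
tray [[0.65123902 0.36110927]
 [0.50811072 0.39924358]] [[0.57583884 0.07311188]
 [0.43175638 0.1102668 ]] 0.1481213551147025 0.1487959810711702
len 0.2982987701093962
yaw -1.8279890820519622 -1.8271671688826827 cen [0.54173624 0.23593288]
carton top world [0.5550504  0.30457873] [[0.59271465 0.310752  ]
 [0.58194052 0.27893475]
 [0.51726316 0.29883332]
 [0.52828326 0.32979483]] 
in tray [-0.06977461 -0.00458498] [[-0.0853, 0.0303], [-0.0518, 0.0279], [-0.0546, -0.0397], [-0.0874, -0.0369]]
foot front in tray [[-0.0558, -0.038], [-0.0543, 0.0277]] 4.432844601736158
jar [[0.099 0.123]]
spool [[0.002 0.128]]
stamp [[-0.065  0.114]]
scene foot [[-0.0579, -0.0382], [-0.0558, 0.0303]] top [[-0.0864, -0.0388], [-0.0858, 0.0338], [-0.0535, 0.0359], [-0.0538, -0.0363]]
scene tray [[-0.1484, -0.0733], [-0.1482, 0.0754]] [[0.1437, -0.0722], [0.1404, 0.0752]]
```

```bash
p="python3 -m pendant"
$p '[[[0,0,-1,0,0,0],[0,0,-1,0,0,0],[0,0,-1,0,0,0]]]' 0.1
$p '[[[0.5,-0.5,-1,0,0,0],[1,-1,-1,0,0,0],[1,-1,-1,0,0,0],[1,-1,-1,0,0,0]]]'
$p '[[[0.3,-0.3,-0.2,0,0,0],[1,-1,-0.2,0,0,0],[1,-1,-0.2,0,0,0]]]'
$p '[[[1,-1,0,0,0,0],[1,-1,0,0,0,0],[1,-1,0,0,0,0]]]'
python3 -c "
from h import *;s=ctrl.state();print(s['time'],s['qpos'],s['tcp_pos'],s['wrist_force'])"
```

```text
time: 0.55
tcp_pos: [0.1669, -0.7106, 0.3134]
tcp_rot: [0.993, 0.115, 0.001, 0.008]
wrist_force: [0.8, -1.2, 1.9]
opening: 0.0518
finger_force: 0.0
time: 0.88
tcp_pos: [0.2303, -0.6065, 0.3877]
tcp_rot: [0.993, 0.118, 0.002, 0.001]
wrist_force: [0.7, 0.8, -0.5]
opening: 0.0386
finger_force: 0.0
time: 1.13
tcp_pos: [0.2859, -0.5125, 0.4015]
tcp_rot: [0.993, 0.115, 0.001, 0.001]
wrist_force: [0.5, 0.8, -0.1]
opening: 0.0384
finger_force: 0.0
time: 1.38
tcp_pos: [0.3466, -0.4136, 0.4004]
tcp_rot: [0.993, 0.117, 0.001, -0.0]
wrist_force: [0.3, 0.4, -0.0]
opening: 0.0385
finger_force: 0.0
1.3833 [ 0.84078883  0.18604065 -0.06046614  1.80908109  0.01077214  1.14669646
 -0.55963066] [ 0.34661593 -0.41355047  0.40035089] [ 0.34406546  0.4115684  -0.03116585]
```

```bash
p="python3 -m pendant"
$p '[[[1,-1,0,0,0,0],[1,-1,0,0,0,0],[1,-1,0,0,0,0]]]'
$p '[[[1,-1,0,0,0,0],[1,-1,0,0,0,0],[1,-1,0,0,0,0]]]'
$p '[[[0.3,-1,0,0,0,0],[0.3,-1,0,0,0,0],[0.3,-1,0,0,0,0]]]'
$p '[[[0.3,-1,0,0,0,0],[0.3,-1,0,0,0,0],[0.3,-1,0,0,0,0]]]'
$p '[[[0.3,-1,0,0,0,0],[0.3,-1,0,0,0,0],[0.3,-1,0,0,0,0]]]'
$p '[[[0.3,-1,0,0,0,0],[0.3,-1,0,0,0,0],[0.3,-1,0,0,0,0]]]'
$p '[[[1,-1,0,0,0,0],[1,-1,0,0,0,0],[1,-1,0,0,0,0]]]'
$p '[[[1,-1,0,0,0,0],[1,-1,0,0,0,0],[1,-1,0,0,0,0]]]'
$p '[[[0,0,0,0,0,-0.517],[0,0,0,0,0,-0.517],[0,0,0,0,0,-0.517],[0,0,0,0,0,-0.517],[0,0,0,0,0,-0.517],[0,0,0,0,0,-0.517],[0,0,0,0,0,-0.517],[0,0,0,0,0,-0.517],[0,0,0,0,0,-0.517],[0,0,0,0,0,-0.517],[0,0,0,0,0,-0.517]]]'
cat > where.py <<'E'
from h import *
t=-1.8276;s=ctrl.state();r=R.from_quat(s['tcp_rot']).as_matrix();M=np.array([[np.cos(t),-np.sin(t)],[np.sin(t),np.cos(t)]])
p=(s['tcp_pos'][:2]-[.5417,.2359])@M
print(s['time'],s['qpos'].round(2),'tray mm',(p*1000).round(1),'z',s['tcp_pos'][2],'toolx yaw rel -trayx',np.arctan2(r[1,0],r[0,0])-(t+np.pi),'tilt',r[:2,2],s['wrist_force'].round(1))
E
python3 where.py
```

```text
time: 1.63
tcp_pos: [0.4059, -0.3174, 0.4004]
tcp_rot: [0.993, 0.117, 0.001, -0.0]
wrist_force: [-0.5, 0.5, -0.2]
opening: 0.0386
finger_force: 0.0
time: 1.88
tcp_pos: [0.4654, -0.2212, 0.4005]
tcp_rot: [0.993, 0.117, 0.001, -0.0]
wrist_force: [0.8, 0.4, 0.8]
opening: 0.0385
finger_force: 0.0
time: 2.13
tcp_pos: [0.4698, -0.1316, 0.4005]
tcp_rot: [0.993, 0.122, 0.001, -0.002]
wrist_force: [0.2, 1.4, -0.7]
opening: 0.0386
finger_force: 0.0
time: 2.38
tcp_pos: [0.4742, -0.049, 0.4008]
tcp_rot: [0.993, 0.121, 0.001, -0.002]
wrist_force: [0.7, 0.6, 0.2]
opening: 0.0382
finger_force: 0.0
time: 2.63
tcp_pos: [0.4789, 0.0343, 0.401]
tcp_rot: [0.993, 0.121, 0.001, -0.003]
wrist_force: [-0.6, 0.7, 0.9]
opening: 0.0389
finger_force: 0.0
time: 2.88
tcp_pos: [0.4835, 0.1178, 0.401]
tcp_rot: [0.993, 0.121, 0.001, -0.003]
wrist_force: [-0.5, 1.4, 0.7]
opening: 0.0383
finger_force: 0.0
time: 3.13
tcp_pos: [0.5449, 0.207, 0.4003]
tcp_rot: [0.993, 0.116, 0.001, -0.001]
wrist_force: [0.4, 0.5, -0.7]
opening: 0.0386
finger_force: 0.0
time: 3.38
tcp_pos: [0.6046, 0.3035, 0.3996]
tcp_rot: [0.993, 0.116, 0.0, -0.001]
wrist_force: [0.5, 0.3, 0.1]
opening: 0.0384
finger_force: 0.0
time: 4.3
tcp_pos: [0.6036, 0.3002, 0.3999]
tcp_rot: [0.793, 0.61, -0.0, -0.0]
wrist_force: [-0.2, -0.5, -0.4]
opening: 0.0382
finger_force: 0.0
4.3 [-0.03  0.48 -0.76  1.5   0.34  1.3  -1.09] tray mm [-77.9  43.5] z 0.3998778057970367 toolx yaw rel -trayx -0.0028389363184977423 tilt [-0.0004536  -0.00019596] [-0.2 -0.5 -0.4]
```

```bash
p="python3 -m pendant"
$p '[[[0.65,-0.6,0,0,0,0],[0.65,-0.6,0,0,0,0],[0.65,-0.6,0,0,0,0]]]' >/dev/null
$p '[[[0,0,1,0,0,0],[0,0,1,0,0,0],[0,0,1,0,0,0]]]' >/dev/null
$p '[[[0,0,1,0,0,0],[0,0,1,0,0,0],[0,0,1,0,0,0]]]' >/dev/null
$p '[[[0,0,0.5,0,0,0],[0,0,1,0,0,0],[0,0,1.0,0,0,0],[0,0,1.0,0,0,0],[0,0,1.0,0,0,0]]]'
python3 where.py; python3 - <<'E'
from h import *
im=cam("scene")["img"][100:280,210:380,::-1];cv2.imwrite("pics/s2.png",cv2.resize(im,None,fx=3,fy=3,interpolation=2))
E
```

```text
time: 5.47
tcp_pos: [0.5717, 0.3651, 0.1638]
tcp_rot: [0.792, 0.61, 0.002, -0.0]
wrist_force: [0.3, 1.1, 0.1]
opening: 0.0388
finger_force: 0.0
5.4667 [-0.2   0.68 -0.67  1.75  0.52  0.89 -1.35] tray mm [-132.6   -3.8] z 0.16384673682394257 toolx yaw rel -trayx -0.001181403013219784 tilt [0.00358505 0.00303999] [0.3 1.1 0.1]
```

View pics/s2.png

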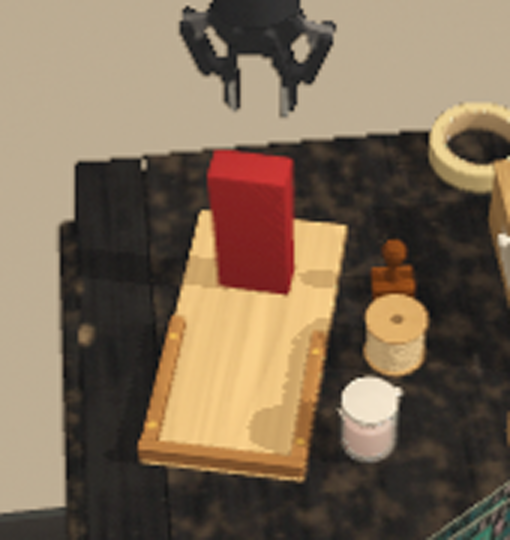

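The fingertips are at crop (231,108) and (286,112), behind and level with the carton's upper part. The carton still stands. I'll check that against the tips' projection, lower slightly, then push slowly.

```bash
p="python3 -m pendant"
python3 - <<'E'
from h import *
c=cam("scene");print(project(c,[[.5717,.3651,.139],[.5717,.3651,.145]])-[210,100],"x3")
E
$p '[[[-0.1,0,0.1,0,0,0],[-0.2,0,0.1,0,0,0],[-0.3,0,0.1,0,0,0],[-0.35,0,0.1,0,0,0],[-0.4,0,0.1,0,0,0],[-0.45,0,0.1,0,0,0]]]'
python3 where.py
```

```text
[[86.71966163 44.54411037]
 [86.64240933 43.00351115]] x3
time: 6.07
tcp_pos: [0.5609, 0.3282, 0.1526]
tcp_rot: [0.792, 0.61, 0.0, -0.0]
wrist_force: [-0.2, 0.9, 2.1]
opening: 0.0385
finger_force: 0.9
6.0667 [-0.16  0.66 -0.66  1.82  0.53  0.84 -1.34] tray mm [-94.1  -4.9] z 0.15264765479737344 toolx yaw rel -trayx -0.0008603818259995677 tilt [0.00044567 0.0004483 ] [-0.2  0.9  2.1]
```

```bash
python3 - <<'E'
from h import *
a=cam("scene")["img"][100:250,230:360,::-1];b=cam("top")["img"][210:330,140:330,::-1]
a=cv2.resize(a,(390,450),interpolation=2);b=cv2.resize(b,(400,253),interpolation=2);b=cv2.copyMakeBorder(b,0,197,0,0,0)
cv2.imwrite("pics/s3.png",np.hstack([a,b]))
E
```

```text
(no output)
```

View pics/s3.png

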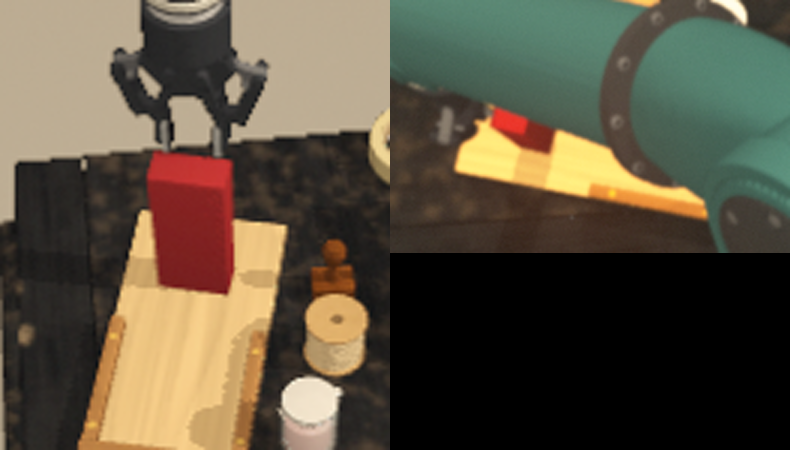

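The fingers sit behind the carton's top edge, at about (165,150) and (217,150) in the left panel, with the tips hidden behind it. I'll continue the push.

```bash
p="python3 -m pendant"
$p '[[[-0.05,0,0,0,0,0],[-0.1,0,0,0,0,0],[-0.15,0,0,0,0,0],[-0.2,0,0,0,0,0],[-0.25,0,0,0,0,0],[-0.3,0,0,0,0,0],[-0.35,0,0,0,0,0],[-0.4,0,0,0,0,0],[-0.45,0,0,0,0,0],[-0.45,0,0,0,0,0],[-0.45,0,0,0,0,0],[-0.45,0,0,0,0,0],[-0.45,0,0,0,0,0]]]'
python3 where.py; python3 - <<'E'
from h import *
a=cam("scene")["img"][100:250,230:360,::-1]
cv2.imwrite("pics/s4.png",cv2.resize(a,(390,450),interpolation=2))
E
```

```text
time: 7.25
tcp_pos: [0.5516, 0.2941, 0.1522]
tcp_rot: [0.792, 0.611, 0.0, -0.0]
wrist_force: [0.2, -0.1, -0.3]
opening: 0.0382
finger_force: 0.0
7.25 [-0.1   0.64 -0.67  1.88  0.53  0.81 -1.31] tray mm [-58.8  -5.2] z 0.15219524556217806 toolx yaw rel -trayx -7.223595404304284e-05 tilt [-0.00013788  0.00029444] [ 0.2 -0.1 -0.3]
```

View pics/s4.png

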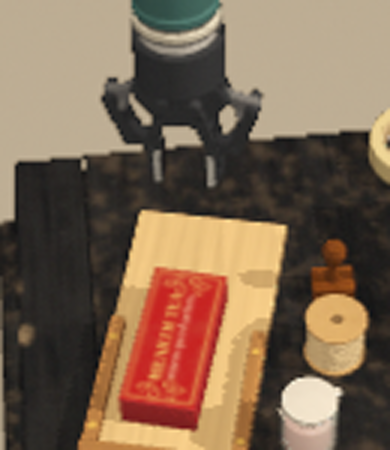

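The carton lies flat, top end towards the stop, with its upper-face corners near (155,267), (228,277), (200,412) and (122,402). Measuring it.

```bash
cat > meas.py <<'E'
from h import *
t=-1.8276;M=np.array([[np.cos(t),-np.sin(t)],[np.sin(t),np.cos(t)]])
c=cam("scene");m=red(c["img"]);k=np.zeros_like(m);k[140:262,240:330]=m[140:262,240:330]
ct=max(cv2.findContours(k,0,1)[0],key=cv2.contourArea)
# rectangle in tray coordinates, upper face plane z=.040
P=((plane(c,ct[:,0],.040)[:,:2]-[.5417,.2359])@M*1000).astype(np.float32)
r=cv2.minAreaRect(P);print("rect",r);print(cv2.boxPoints(r).round(1).tolist(),"hull",cv2.approxPolyDP(cv2.convexHull(P),4,True)[:,0].round(1).tolist())
E
python3 meas.py; python3 - <<'E'
from h import *
t=-1.8276;M=np.array([[np.cos(t),-np.sin(t)],[np.sin(t),np.cos(t)]]);c=cam("scene")
uv=np.array([(155,267),(228,277),(200,412),(122,402)])/3+[229.5,99.5]
print(((plane(c,uv,.04)[:,:2]-[.5417,.2359])@M*1000).round(1))
E
```

```text
rect ((37.39772033691406, -4.462684631347656), (71.82313537597656, 172.42576599121094), 87.75249481201172)
[[-50.20000076293945, -37.0], [122.0999984741211, -43.70000076293945], [125.0, 28.0], [-47.29999923706055, 34.79999923706055]] hull [[-43.79999923706055, -29.600000381469727], [0.6000000238418579, -38.79999923706055], [106.0, -41.400001525878906], [121.30000305175781, -35.70000076293945], [122.5999984741211, 26.100000381469727], [-33.79999923706055, 31.899999618530273], [-47.599998474121094, 27.0]]
[[-51.7 -39.2]
 [-48.8  31.1]
 [105.7  29.1]
 [104.3 -41.2]]
```

```bash
p="python3 -m pendant"
$p '[[[0.5,0,0,0,0,0],[0.5,0,0,0,0,0],[0.5,0,0,0,0,0]]]' >/dev/null
$p '[[[0,0,0.4,0,0,0],[0,0,0.8,0,0,0],[0,0,0.8,0,0,0]]]'>/dev/null
$p '[[[0,0,0.2,0,0,0],[0,0,0.4,0,0,0],[0,0,0.58,0,0,0],[0,0,0.58,0,0,0],[0,0,0.58,0,0,0],[0,0,0.58,0,0,0]]]'
python3 where.py
python3 - <<'E'
from h import *
a=cam("scene")["img"][100:250,230:360,::-1]
cv2.imwrite("pics/s5.png",cv2.resize(a,(390,450),interpolation=2))
E
```

```text
time: 8.4
tcp_pos: [0.5621, 0.3328, 0.0425]
tcp_rot: [0.792, 0.611, 0.0, -0.0]
wrist_force: [0.1, -0.0, 0.4]
opening: 0.0384
finger_force: 0.0
8.4 [-0.23  0.8  -0.56  1.86  0.66  0.67 -1.44] tray mm [-98.9  -4.9] z 0.04254082318296934 toolx yaw rel -trayx -0.0003405725582059649 tilt [0.00068352 0.00052897] [ 0.1 -0.   0.4]
```

View pics/s5.png

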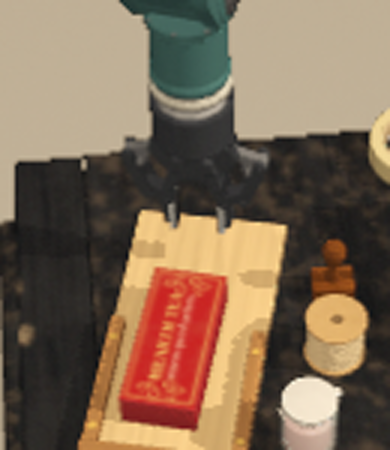

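The fingertips hang behind the carton at (173,226) and (222,230). Checking their true height before pushing.

```bash
python3 - <<'E'
from h import *
c=cam("scene")
for z in(.017,.025,.035,.045):print(z,((project(c,[[.5621,.3328,z]])-[229.5,99.5])*3).round(0))
E
```

```text
0.017 [[200. 248.]]
0.025 [[199. 243.]]
0.035 [[199. 236.]]
0.045 [[198. 230.]]
```

```bash
p="python3 -m pendant"
$p '[[[0,0,0.06,0,0,0],[0,0,0.12,0,0,0],[0,0,0.12,0,0,0]]]' | grep -E "pos|force"
$p '[[[0,0,0.025,0,0,0],[0,0,0.025,0,0,0]]]' | grep -E "pos|wrist"
$p '[[[0,0,0.025,0,0,0],[0,0,0.025,0,0,0]]]' | grep -E "pos|wrist"
python3 - <<'E'
from h import *
c=cam("scene");s=ctrl.state();print(s['tcp_pos'])
for z in(.006,.016,.026,.036):print(z,((project(c,[[*s['tcp_pos'][:2],z]])-[229.5,99.5])*3).round(0))
cv2.imwrite("pics/s6.png",cv2.resize(c["img"][150:210,260:340,::-1],None,fx=8,fy=8,interpolation=2))
E
```

```text
tcp_pos: [0.5614, 0.332, 0.0315]
wrist_force: [-0.3, 0.2, -0.1]
finger_force: 0.0
tcp_pos: [0.5616, 0.3323, 0.0299]
wrist_force: [0.4, -0.5, -0.6]
tcp_pos: [0.5617, 0.3324, 0.028]
wrist_force: [-0.0, -0.0, 0.4]
[0.56172326 0.33244373 0.02811983]
0.006 [[200. 256.]]
0.016 [[199. 249.]]
0.026 [[199. 243.]]
0.036 [[198. 236.]]
```

View pics/s6.png

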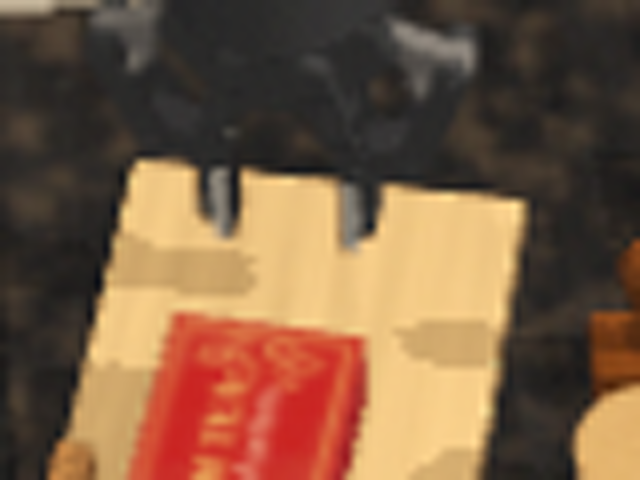

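The tips end at (222,235) and (352,247), which puts them about 30 mm high, so they are shorter than nominal when half open. I'll go down a bit more, watching force, then push.

```bash
p="python3 -m pendant"
$p '[[[0,0,0.05,0,0,0],[0,0,0.05,0,0,0]]]' | grep -E "pos|wrist"
$p '[[[0,0,0.05,0,0,0],[0,0,0.05,0,0,0]]]' | grep -E "pos|wrist"
python3 where.py
$p '[[[-0.15,0,0,0,0,0],[-0.3,0,0,0,0,0],[-0.35,0,0,0,0,0],[-0.4,0,0,0,0,0],[-0.45,0,0,0,0,0],[-0.5,0,0,0,0,0],[-0.5,0,0,0,0,0],[-0.5,0,0,0,0,0]]]'
python3 where.py; python3 meas.py
```

```text
tcp_pos: [0.5615, 0.3323, 0.0237]
wrist_force: [0.2, 0.1, -0.5]
tcp_pos: [0.5614, 0.3322, 0.0196]
wrist_force: [-0.3, -0.4, -0.6]
9.4667 [-0.25  0.83 -0.54  1.87  0.68  0.64 -1.46] tray mm [-98.1  -5.4] z 0.019562309133557675 toolx yaw rel -trayx -0.0003260522376780095 tilt [-0.00083978 -0.00065094] [-0.3 -0.4 -0.6]
time: 10.13
tcp_pos: [0.5517, 0.2938, 0.0204]
tcp_rot: [0.792, 0.611, 0.0, -0.0]
wrist_force: [-0.1, 0.4, 0.3]
opening: 0.0382
finger_force: 0.0
10.1333 [-0.2   0.8  -0.53  1.93  0.7   0.6  -1.45] tray mm [-58.5  -5. ] z 0.02041304724948163 toolx yaw rel -trayx -0.0004601755355113646 tilt [0.00018738 0.00016002] [-0.1  0.4  0.3]
rect ((42.181556701660156, -3.886035919189453), (70.87491607666016, 172.2632598876953), 88.55476379394531)
[[-44.79999923706055, -37.099998474121094], [127.4000015258789, -41.5], [129.1999969482422, 29.399999618530273], [-43.0, 33.70000076293945]] hull [[-36.29999923706055, -31.200000762939453], [-24.5, -37.70000076293945], [109.0999984741211, -40.79999923706055], [127.5999984741211, -34.599998474121094], [128.8000030517578, 27.100000381469727], [-8.899999618530273, 32.79999923706055], [-40.5, 28.100000381469727]]
```

```bash
p="python3 -m pendant"
$p '[[[-0.05,0,0,0,0,0],[-0.1,0,0,0,0,0],[-0.15,0,0,0,0,0],[-0.2,0,0,0,0,0],[-0.25,0,0,0,0,0],[-0.3,0,0,0,0,0],[-0.3,0,0,0,0,0]]]' | grep -E "wrist"
$p '[[[-0.025,0,0,0,0,0],[-0.025,0,0,0,0,0]]]' | grep -E "pos|wrist"
python3 where.py; python3 meas.py
```

```text
wrist_force: [0.7, -0.7, 0.2]
tcp_pos: [0.5448, 0.268, 0.0201]
wrist_force: [-0.1, -0.3, -0.9]
10.9333 [-0.17  0.79 -0.52  1.97  0.71  0.57 -1.44] tray mm [-31.8  -5.1] z 0.020134661601427007 toolx yaw rel -trayx -0.0006650618167733935 tilt [-0.00044036 -0.0008291 ] [-0.1 -0.3 -0.9]
rect ((64.19127655029297, -2.0265274047851562), (165.83399963378906, 71.31265258789062), 0.4433825612068176)
[[-19.0, 33.0], [-18.399999618530273, -38.29999923706055], [147.39999389648438, -37.0], [146.8000030517578, 34.29999923706055]] hull [[-10.899999618530273, -32.400001525878906], [11.0, -36.900001525878906], [137.1999969482422, -35.400001525878906], [146.0, -31.100000381469727], [146.8000030517578, 32.599998474121094], [-19.0, 28.5]]
```

```bash
p="python3 -m pendant"
for i in 1; do :; done
$p '[[[-0.025,0,0,0,0,0],[-0.025,0,0,0,0,0],[-0.025,0,0,0,0,0]]]' | grep -E "pos|wrist"
$p '[[[-0.02,0,0,0,0,0],[-0.02,0,0,0,0,0],[-0.02,0,0,0,0,0]]]' | grep -E "pos|wrist"
python3 where.py; python3 meas.py | head -1
```

```text
tcp_pos: [0.5444, 0.2666, 0.0202]
wrist_force: [0.3, -0.5, 0.2]
tcp_pos: [0.544, 0.265, 0.0202]
wrist_force: [-0.3, -0.8, -0.2]
11.4833 [-0.17  0.78 -0.52  1.98  0.71  0.57 -1.44] tray mm [-28.8  -5.1] z 0.020240975055073242 toolx yaw rel -trayx -0.0004566985888518893 tilt [-0.00016351 -0.0002453 ] [-0.3 -0.8 -0.2]
rect ((65.87748718261719, -1.9529762268066406), (162.33348083496094, 71.00682830810547), 0.3363552987575531)
```

```bash
p="python3 -m pendant"
$p '[[[-0.02,0,0,0,0,0],[-0.02,0,0,0,0,0],[-0.02,0,0,0,0,0]]]' | grep -E "pos|wrist"
$p '[[[-0.02,0,0,0,0,0],[-0.02,0,0,0,0,0],[-0.02,0,0,0,0,0]]]' | grep -E "pos|wrist"
python3 where.py; python3 meas.py
```

```text
tcp_pos: [0.5439, 0.2642, 0.0205]
wrist_force: [-0.3, 1.4, 0.3]
tcp_pos: [0.544, 0.2642, 0.0209]
wrist_force: [1.6, 4.0, -0.3]
12.0333 [-0.17  0.78 -0.52  1.98  0.71  0.56 -1.44] tray mm [-27.9  -5. ] z 0.020850000547345857 toolx yaw rel -trayx 0.00025765116387299614 tilt [0.00173591 0.00361037] [ 1.6  4.  -0.3]
rect ((65.93777465820312, -1.8326492309570312), (162.33810424804688, 70.95193481445312), 0.4433825612068176)
[[-15.5, 33.0], [-15.0, -37.900001525878906], [147.39999389648438, -36.70000076293945], [146.8000030517578, 34.29999923706055]] hull [[-7.400000095367432, -31.700000762939453], [11.0, -36.900001525878906], [143.3000030517578, -34.29999923706055], [146.8000030517578, 32.599998474121094], [-15.5, 29.0]]
```

The force has risen to about 4 N and the tool has stopped advancing, so the carton is against the stop. Backing off and rising clear.

```bash
p="python3 -m pendant"
$p '[[[0.1,0,0,0,0,0],[0.5,0,0,0,0,0],[0.8,0,0,0,0,0],[0.8,0,0,0,0,0]]]' | grep -E "pos|wrist"
$p '[[[0,0,-1,0,0,0],[0,0,-1,0,0,0],[0,0,-1,0,0,0]]]' | grep -E "pos|wrist"
$p '[[[0,0,-1,0,0,0],[0,0,-1,0,0,0],[0,0,-1,0,0,0],[0,0,-1,0,0,0],[0,0,-1,0,0,0]]]' | grep -E "pos|wrist"
python3 meas.py; python3 - <<'E'
from h import *
a=cam("scene")["img"][130:280,220:380,::-1]
cv2.imwrite("pics/s7.png",cv2.resize(a,None,fx=3,fy=3,interpolation=2))
E
```

```text
tcp_pos: [0.5598, 0.3296, 0.0208]
wrist_force: [0.3, 1.6, 0.3]
tcp_pos: [0.5621, 0.3258, 0.1061]
wrist_force: [0.9, 1.2, 0.0]
tcp_pos: [0.5589, 0.3219, 0.1794]
wrist_force: [-0.6, -0.2, 0.4]
rect ((65.86896514892578, -1.8692474365234375), (162.33279418945312, 71.34002685546875), 0.3223189115524292)
[[-15.5, 33.29999923706055], [-15.100000381469727, -38.0], [147.1999969482422, -37.099998474121094], [146.8000030517578, 34.29999923706055]] hull [[-7.400000095367432, -31.700000762939453], [42.099998474121094, -36.79999923706055], [143.3000030517578, -34.29999923706055], [146.8000030517578, 32.599998474121094], [-15.5, 29.0]]
```

View pics/s7.png

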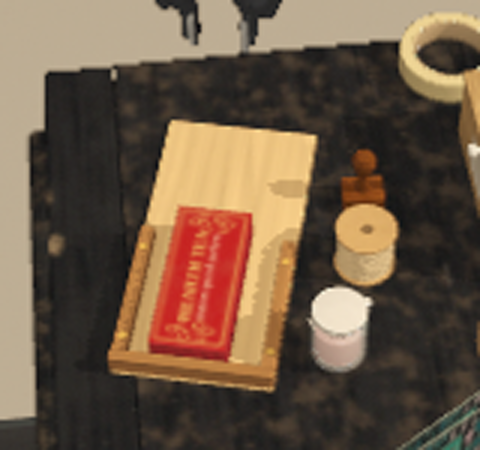

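The carton lies flat with its top end at (150,350) to (228,360), square against the stop. The bystanders are in place and the arm is clear, so I'm handing the job in.

```bash
python3 -c "
from station import ctrl;print(ctrl.sign_off())"
```

```text
the job is handed in; nothing more can be done
None
```

The carton was tipped flat between the side rails and pushed square against the end stop, the arm was moved clear with the stamp, spool and jar unmoved in the last picture (bell and pot, passed well overhead, were out of frame), and the job is handed in; no verdict was returned.

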